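# Latch open the spring-return blow-down valve on the shop air station

## Robot

A 7-joint arm with a two-finger parallel gripper is mounted at the origin on the work surface. World frame = base frame: x ahead of the robot, y to its left, z up, the work surface at z = 0. Lengths are in m, angles in rad, forces in N, time in s.
With the tool pointing down it reaches from about 0.425 to 0.925 m from the base axis. Payload 6.8 kg.
Tool frame: the origin (TCP) lies midway between the tips of the shut fingers; the grasp point (between the pads) lies 19 mm behind it; z points along the fingers, y is the direction in which the jaws open and shut (so a half turn about z gives the same grasp; the last joint's range is limited). The gripper opens to 85 mm and grips with 20 to 120 N. Pads are 22 mm wide; open, the fingers measure 114 mm over their backs; the gripper's body (76 mm by 85 mm) begins 54 mm behind the grasp point. The pads swing forward as they close: fully open they stand 13 mm farther back than shut.
Start: joints at [-1.397, 0.477, 0.022, 1.555, -0.011, 1.109, -0.083], TCP at [0.188, 0.648, 0.231] pointing down, gripper open.
Joint ranges: [-2.96, 2.96], [-0.34, 2.1], [-1.41, 1.46], [0.24, 2.44], [-1.37, 4.51], [0.17, 1.92], [-2.96, 2.96]. Speed limits (rad/s): [2.39, 2.39, 3.14, 3.14, 3.14, 3.14, 3.14].

## Interface

Orientations are given as a unit quaternion [w, x, y, z].
In Python, from station import bot gives the robot as it stands.
- The arm moves only by the shell command python3 -m jog 'ROWS' [FORCE]. ROWS is JSON, a list of rows, each a list of 3 entries, a list of its own where there are three numbers: the shift along the tool's x, y, z in mm, then the turn, a rotation vector about the tool's x, y, z in degrees, then the closure, from -1 (fully open) to 1 (shut). A call has 1 to 12 rows; each row shifts and turns the commanded pose from where the row before left it, along the tool's axes as they then stand; what a row does not reach is not made up. A row lasts 1/8 s, in which the tool goes at most 62.5 mm and 10.7 degrees, less where a joint would pass 70% of its speed; a pose out of reach is approached as far as the arm can. A call is refused whole if a number of a shift passes 62.5 or a number of a turn 10.7, either way. A call with a gripper value outside its range is refused whole. The fingers move at their own pace and stop on an object; FORCE is the grip in N (left out, the last holds). Time passes only in rows, so rows that do not move let the fingers close. It gives the time, the measured TCP pose, the force and the opening at its end, in the units of the state.
- bot.get_obs(): the state, without advancing time (a new reading comes with each control period).
- bot.read_camera(name): name is "scene" or "top" or "wrist"; returns (picture, depth): 480x640x3 uint8, red, green, blue; 480x640 float32, m along the optical axis (not along the pixel's ray), 0 where there is no reading.
- bot.camera_info(name): a dict with "fx", "fy", "cx", "cy" (pixels), "k1" (the pictures are not rectified: a ray, as slopes to the right and down, at radius r is drawn at 1 + k1 r^2 times it, then the intrinsics apply), "world_from_camera" (4x4, takes a point from camera to world coordinates); the wrist camera has in their place "mount" (4x4, takes a point from camera to tool coordinates, whose origin is the TCP and whose axes are the flange's). Camera axes: x right, y up, looking along -z (the intrinsics and any distortion apply to the point x, -y, -z); pixel columns grow to the right and rows downward; lengths in m; the calibration is good to about 2 mm. A picture is of the moment at which its call begins: read the wrist's pose just before it. camera_info takes no time and is no camera call.
- bot.hand_in(): hands the job in, once; it reports no verdict.
Trained networks look in the newest picture that a camera, given by its name, has taken for a name from the list of things; names that differ only in an ending like _2 or _b are one class to them, and where a whole thing is asked for, a point or a joint stands for the part that bears it (a point fixed in the world has none). Each returns a list of dicts, best first, with "score" (0 to 1); they miss things now and then, are a little off and sometimes report something else, mostly with a low value. They report only what shows in the picture. A call takes as long as a camera call.
- bot.find_in(camera, thing): "xy" ([column, row] as shares, 0 to 1, of the picture: columns of its width, rows of its height, amid what is visible of it).
- bot.cut_out(camera, thing): "pixels" (480x640 bool, what is visible of it) and "xy" ([column, row] as shares, 0 to 1, of the picture: columns of its width, rows of its height, amid what is visible of it).
- bot.landmark_of(camera, thing): "xy" ([column, row] as shares, 0 to 1, of the picture: columns of its width, rows of its height: a listed point, or the origin of a listed thing).
The state is a dict: "t": time; "q": joint angles; "joint_vel": joint speeds; "joint_torque": joint torques, N m; "eef_pos": TCP position; "tool_rot": TCP orientation; "contact_force": force on the tool from outside, world axes, zero at the start; "torque": the same for the moment, N m; "gripper_width": opening from 0.0 (shut) to 1.0 (fully open).
Only numpy, scipy, OpenCV 4.12 (cv2) and the standard library are available. Lean on these libraries where they do the work, as an engineer would, in place of code of your own. Each camera call takes 0.05 s, during which the arm holds its last target.

## Task

The air station's supply is shut off; now bleed it down. Turn the sprung lever of the blow-down valve on the lower pipe a quarter turn to open, to the robot's right, hold it there against its spring, and slide the lock on the lever fully in towards the valve stem so that the valve stays open when you let go. Leave the supply valve shut and the other things on the bench where they are.

Things in the scene. Friction and masses are not known exactly. Their poses are not given: they have to be found in the camera images.
- station: Fixed pipework, 27 mm steel pipe. Origin on the bench, straight below the blow-down valve; x points away from the robot, y along the pipes (robot's left), z up. Lower pipe: x = 0, height 100 mm; valve at y = 0, silencer to y = -151 mm. A drop pipe rises from it to the header at y = 120 mm, the feed pipe stands at y = 285 mm, two posts stand behind at x = 43 to 73 mm.
- header (a point): Centre of the header's middle tee (46 mm across, brass relief valve on top, to 95 mm above here), at (0, -120, 300) mm of the station. The header, 27 mm pipe, runs along y above the lower pipe at x = 0, height 300 mm, y = -265 to 285 mm, over the open lever; tees also at y = -225 (a coupler hangs to height 205 mm) and 120 mm (a gauge on top to height 417 mm). Axes as the station's.
- hub (a point): Blow-down valve's stem axis at the lever's mid-plane, at (-32, 0, 156) mm of the station, axes as the station's. The stem leans 30 degrees to the robot: its direction is (-0.5, 0, 0.866) of the station; the lever swings square to it. Spring and nut stand 43 mm up the stem from here, 38 mm across. A fixed steel quadrant, 62 mm in radius, lies 5 to 20 mm below.
- knob (a point): Middle of the grip length of the lock's knob, on its axis: black, turning freely, 18 mm in diameter, parallel to the stem, 36 mm long; this point is 26 mm above the lever's mid-plane, 20 mm above the slide's top plate, 16 mm below the knob's top. 125 mm from the stem axis with the lock out, 109 mm fully in. Axes: x along the lever to the stem, z along the stem, up.
- lever (a joint): Angle of the flat lever (24 x 5 mm, grey grip at its end 189 mm from the stem axis), rad. 0 = shut, at rest: points along (-0.866, 0, -0.5) of the station, down at the robot. Grows anticlockwise seen from up the stem; 1.571 = open, at its stop: points along -y of the station. A torsion spring drives it to 0: 0.6 N m shut, 1.1 N m open (9 N at the knob).
- lock (a joint): Lock slide, a dark channel 46 x 34 mm riding on the lever, m: 0 = out, 0.016 = fully in (towards the stem). Friction 2.5 N; stays where left. The 9 mm tongue beneath it fits the quadrant's only notch, which it meets while the lever is between 1.51 and 1.571 (against the stop is right); elsewhere it butts after 4 mm. Once in, the lever cannot return and rests at about 1.47.
- supply (a joint): Plain ball valve on the header at y = 215 mm of the station, lever 105 mm long at height 340 mm. 0 = shut: lever across the pipe, pointing away from the robot; grows as it opens. To be left alone.
- cup: White plastic cup, 72 mm across, 62 mm tall, standing under the silencer. Origin: centre of its underside. To be left alone.
- wrench: Steel wrench, 170 mm long, lying in front of the station. To be left alone.
- fitting: Brass plug fitting, 24 mm across, 52 mm tall, standing in front of the station. Origin: centre of its underside. To be left alone.
- offcut: Strip of wood 170 x 45 x 18 mm, lying in front of the station's right end. Origin: centre of its underside. To be left alone.
- tape: Black roll of tape, 68 mm across, 19 mm high, lying. Origin: centre of its underside. To be left alone.
- can: Steel can with black cap, 56 mm across, 135 mm tall. Origin: centre of its underside. To be left alone.
- screwdriver: Screwdriver with wooden handle, 190 mm long, lying in front of the robot. To be left alone.

How it is judged:
By the outcome, as a careful person would: the job done as asked, in the order asked, and still so for the second after the job is handed in, with the robot touching nothing.
It also fails if it takes over 35 s, if anything falls off the work surface, if the arm or the gripper's body presses on something with over 40 N, if the wrist force passes 120 N, or if a joint passes its speed limit or range.

## Working session

There is one attempt and no reset: what is moved stays moved. The work goes in short steps, Python scripts to look and compute and a shell command to move; the robot and the scene stay as the last step left them, time stands still between calls to the robot, and variables do not carry over. Pictures are saved under pics/ and viewed, and the job is handed in when it is done.

```bash
ls; mkdir -p pics
python3 - <<'E'
from station import bot
import cv2
o=bot.get_obs()
print({k:(v if not hasattr(v,'round') else v) for k,v in o.items()})
for c in ("scene","top","wrist"):
    im,d=bot.read_camera(c)
    cv2.imwrite(f"pics/{c}0.png",im[:,:,::-1])
    print(c,bot.camera_info(c))
E
```

```text
pics
{'t': 0.0, 'q': array([-1.39714902,  0.47783101,  0.02230852,  1.55647294, -0.0114841 ,
        1.10929459, -0.08308869]), 'joint_vel': array([ 0.0001593 ,  0.00060261,  0.00207495,  0.00039085, -0.00031544,
        0.00042011,  0.00023383]), 'joint_torque': array([-5.78538165e-04, -5.96459949e+01,  1.60766255e+00, -2.81186736e+01,
        1.24937898e-02,  9.71287343e-03, -7.70415880e-06]), 'eef_pos': array([0.18750642, 0.64780397, 0.23029532]), 'tool_rot': array([-6.16967927e-05,  1.40374681e-01,  9.90098009e-01, -9.36994435e-04]), 'contact_force': array([ 0.0631357 ,  0.30465679, -0.16394185]), 'torque': array([0.00504972, 0.01345431, 0.01208487]), 'gripper_width': 0.9984386287055341}
scene {'fx': 453.1710421151813, 'fy': 453.1710421151813, 'cx': 321.1839013713816, 'cy': 239.94402408352036, 'k1': -0.09232550083812849, 'world_from_camera': array([[ 0.7761213 , -0.41287985,  0.4766193 ,  1.08200984],
       [ 0.63055927,  0.51479679, -0.58084358, -0.61815126],
       [-0.00554348,  0.75134179,  0.65988997,  0.97667789],
       [ 0.        ,  0.        ,  0.        ,  1.        ]
[... 194 characters left out ...]
-0.15073948,  0.31466392],
       [-0.9995757 , -0.01185343, -0.02660658,  0.02617893],
       [-0.02808854,  0.15047038,  0.98821541,  1.49515009],
       [ 0.        ,  0.        ,  0.        ,  1.        ]])}
wrist {'fx': 360.47683502942033, 'fy': 360.47683502942033, 'cx': 324.9608654622094, 'cy': 236.16908015384402, 'k1': -0.06172661487076616, 'mount': array([[ 1.93177903e-04,  9.62361223e-01,  2.71773505e-01,
         6.81182585e-02],
       [ 9.99999680e-01,  2.49283348e-05, -7.99076804e-04,
         3.05765579e-04],
       [-7.75775392e-04,  2.71773573e-01, -9.62360911e-01,
        -1.44037761e-01],
       [ 0.00000000e+00,  0.00000000e+00,  0.00000000e+00,
         1.00000000e+00]])}
```

View pics/scene0.png

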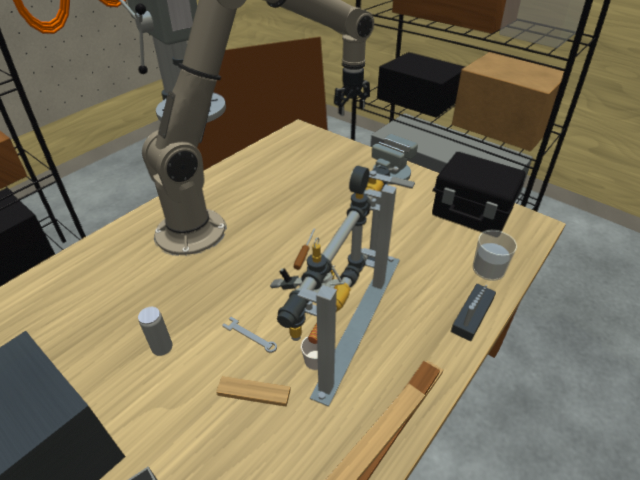

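View pics/top0.png

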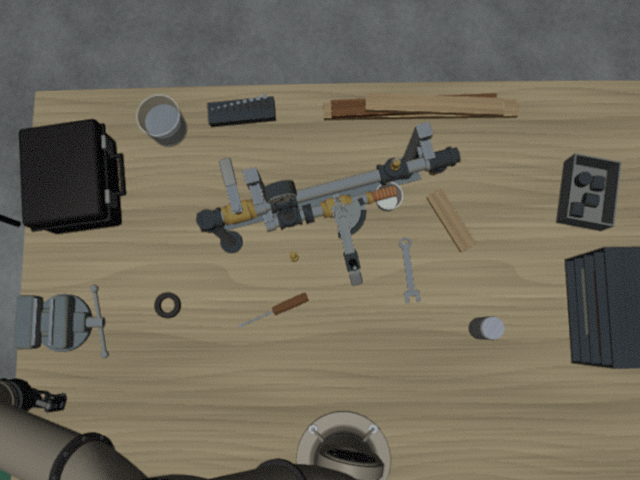

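View pics/wrist0.png

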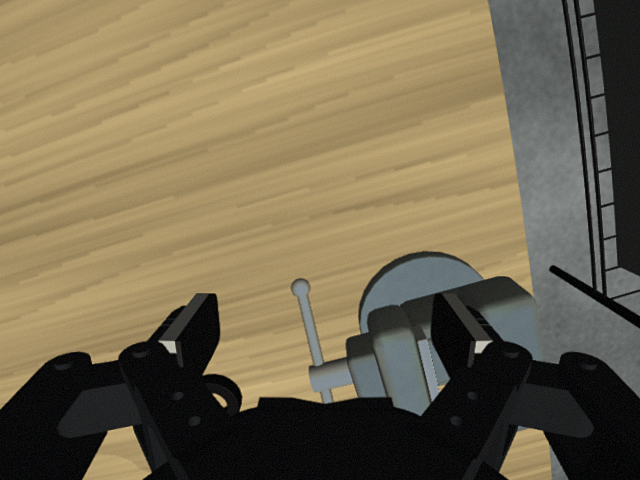

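The top view shows the station with its pipe from about (205,220) to (450,155), the lever pointing at the robot with its knob near (352,262), and the arm parked at lower left. Next I'll measure by networks and triangulate.

```bash
cat > h.py <<'E'
from station import bot
import numpy as np, cv2
from scipy.spatial.transform import Rotation as R
from scipy.optimize import least_squares
def tool():
    o=bot.get_obs(); T=np.eye(4); w,x,y,z=o['tool_rot']
    T[:3,:3]=R.from_quat([x,y,z,w]).as_matrix(); T[:3,3]=o['eef_pos']; return T
def cam(c,T=None):
    i=bot.camera_info(c)
    W=i['world_from_camera'] if c!='wrist' else T@i['mount']
    return i,np.array(W)
def ray(c,uv,T=None):
    i,W=cam(c,T)
    K=np.array([[i['fx'],0,i['cx']],[0,i['fy'],i['cy']],[0,0,1]])
    # r_d = r(1+k1 r^2): opencv model
    p=cv2.undistortPointsIter(np.array([[uv]],float),K,np.array([i['k1'],0,0,0.]),None,None,(3,60,1e-10))[0,0]
    d=W[:3,:3]@np.array([p[0],-p[1],-1.]); return W[:3,3],d
def proj(c,P,T=None):
    i,W=cam(c,T)
    p=(np.linalg.inv(W)@np.append(P,1))[:3]; a=np.array([p[0]/-p[2],-p[1]/-p[2]]); a*=1+i['k1']*(a@a)
    return np.array([i['fx']*a[0]+i['cx'],i['fy']*a[1]+i['cy']])
def tri(rs):
    A=np.zeros((3,3));b=np.zeros(3)
    for o,d in rs:
        d=d/np.linalg.norm(d);M=np.eye(3)-np.outer(d,d);A+=M;b+=M@o
    p=np.linalg.solve(A,b)
    return p,[np.linalg.norm(np.cross(p-o,d/np.linalg.norm(d))) for o,d in rs]
E
python3 - <<'E'
from h import *
for c in('scene','top'): bot.read_camera(c)
sz=np.array([640,480])
for n in('header','hub','knob','station','cup','fitting'):
    L={}
    for c in('scene','top'):
        r=bot.landmark_of(c,n)
        print(n,c,[(np.round(np.array(x['xy'])*sz,1),round(x['score'],2)) for x in r[:2]])
        if r: L[c]=ray(c,np.array(r[0]['xy'])*sz)
    if len(L)==2:
        p,e=tri(list(L.values())); print('   ',p.round(4),np.round(e,4))
print(bot.get_obs()['t'])
E
```

```text
header scene [(array([317.1, 269.7]), 0.98)]
header top [(array([393.4, 170.2]), 0.78)]
    [ 0.6506 -0.11    0.3085] [0.0023 0.0023]
hub scene [(array([326.6, 275.4]), 0.57)]
hub top [(array([340.9, 214.1]), 0.89)]
    [ 5.878e-01 -5.000e-04  1.634e-01] [0.0031 0.0031]
knob scene [(array([316. , 354.5]), 0.75), (array([281.9, 276.2]), 0.52)]
knob top [(array([351.4, 263.3]), 0.56), (array([166.8, 307.6]), 0.33)]
    [ 0.5323 -0.0203 -0.2109] [0.0273 0.0273]
station scene [(array([334.5, 318.4]), 0.63)]
station top [(array([334.1, 214.5]), 0.78)]
    [0.6147 0.01   0.0065] [0.0026 0.0026]
cup scene [(array([315.1, 359. ]), 0.97)]
cup top [(array([386.2, 202.2]), 0.68), (array([390.7, 171.5]), 0.68)]
    [ 6.507e-01 -1.240e-01  6.000e-04] [0.0024 0.0024]
fitting scene [(array([333.8, 282.6]), 0.47)]
fitting top [(array([294.5, 254.6]), 0.4)]
    [ 0.5175  0.1201 -0.0095] [0.0048 0.0048]
0.85
```

```bash
cat > fit.py <<'E'
from h import *
S={'header':(0,-120,300),'hub':(-32,0,156),'station':(0,0,0),'knob':(-153.25,0,116)}
obs={'scene':{'header':(317.1,269.7),'hub':(326.6,275.4),'station':(334.5,318.4),'knob':(281.9,276.2)},
'top':{'header':(393.4,170.2),'hub':(340.9,214.1),'station':(334.1,214.5),'knob':(351.4,263.3)}}
def st(p,q):
    c,s=np.cos(p[2]),np.sin(p[2]); q=np.array(q)/1000
    return np.array([p[0]+c*q[0]-s*q[1],p[1]+s*q[0]+c*q[1],q[2]])
def f(p):
    return np.concatenate([proj(c,st(p,S[n]))-np.array(uv) for c in obs for n,uv in obs[c].items()])
r=least_squares(f,[.615,.01,.2],loss='soft_l1'); print(r.x.round(4),np.degrees(r.x[2])); print(f(r.x).reshape(-1,2).round(1))
E
python3 fit.py
python3 - <<'E'
from h import *
im,d=bot.read_camera('top')
cv2.imwrite('pics/topz.png',cv2.resize(im[130:310,190:470,::-1],None,fx=2.8,fy=2.8,interpolation=cv2.INTER_CUBIC))
im,d=bot.read_camera('scene')
cv2.imwrite('pics/scenez.png',cv2.resize(im[150:410,200:440,::-1],None,fx=2.3,fy=2.3,interpolation=cv2.INTER_CUBIC))
E
```

```text
[0.6176 0.0097 0.2755] 15.78755969895865
[[ 0.1  1.9]
 [-1.2  1.8]
 [ 1.7  1.9]
 [ 1.4 -1.4]
 [-3.2  0.5]
 [-1.6  0.1]
 [ 0.8  0.1]
 [ 2.1  1.9]]
```

View pics/topz.png

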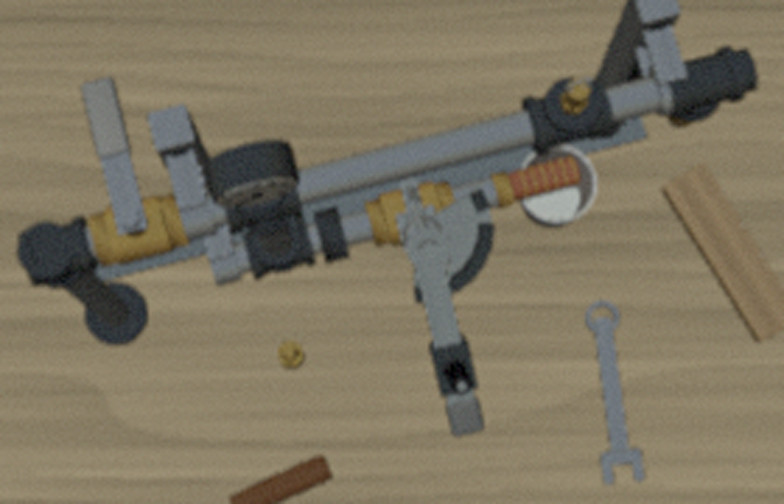

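View pics/scenez.png

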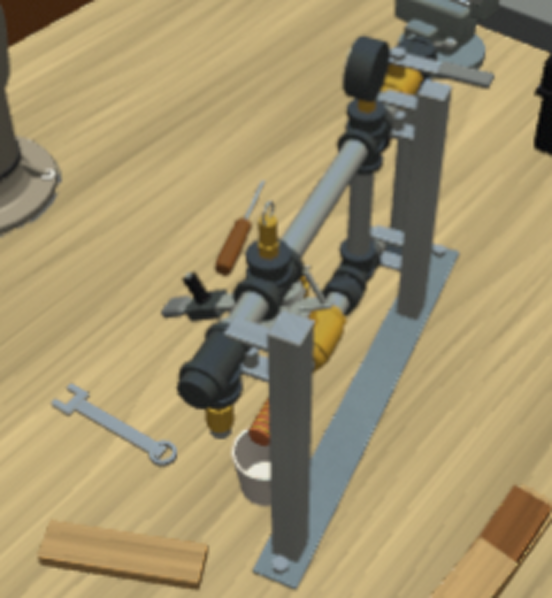

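The fit agrees with the pictures: station at (0.618, 0.010), yaw about 15.8°. Now I'll move the arm to a hover in front of the lever, in steps.

```bash
python3 -m jog '[[[-34,-39,-9],[0,0,0],-1],[[-34,-39,-9],[0,0,0],-1],[[-34,-39,-9],[0,0,0],-1],[[-34,-39,-9],[0,0,0],-1],[[-34,-39,-9],[0,0,0],-1],[[-34,-39,-9],[0,0,0],-1],[[-34,-39,-9],[0,0,0],-1],[[-34,-39,-9],[0,0,0],-1]]'
python3 -c "
from h import *
o=bot.get_obs();print(o['q'].round(3),o['eef_pos'].round(4));print(tool().round(3))"
```

```text
t: 1.95
eef_pos: [0.3628, 0.2714, 0.3039]
tool_rot: [0.0, 0.14, 0.99, 0.0]
contact_force: [1.5, -0.3, 1.2]
gripper_width: 1.0
[-0.979  0.026  0.204  1.978 -0.006  1.138  0.517] [0.3628 0.2714 0.3039]
[[-0.961  0.278  0.001  0.363]
 [ 0.278  0.961  0.001  0.271]
 [-0.     0.001 -1.     0.304]
 [ 0.     0.     0.     1.   ]]
```

```bash
python3 -m jog '[[[-24,-39,8],[0,0,0],-1],[[-24,-39,8],[0,0,0],-1],[[-24,-39,8],[0,0,0],-1],[[-24,-39,8],[0,0,0],-1],[[-24,-39,8],[0,0,0],-1],[[-24,-39,8],[0,0,0],-1],[[-24,-39,8],[0,0,0],-1],[[0,0,0],[0,0,-8],-1],[[0,0,0],[0,0,-8],-1],[[0,0,0],[0,0,-8],-1],[[0,0,0],[0,0,-8],-1],[[0,0,0],[0,0,0],-1]]'
cat > look.py <<'E'
from h import *
import sys,json
n=sys.argv[1]
T=tool(); im,d=bot.read_camera('wrist')
cv2.imwrite(f'pics/{n}.png',im[:,:,::-1]); np.savez(f'{n}.npz',T=T,im=im,d=d)
o=bot.get_obs();print('t',o['t'],'q',o['q'].round(3),o['eef_pos'].round(4),'F',o['contact_force'].round(1),'w',round(o['gripper_width'],3));print(T.round(3))
L={}
for k in sys.argv[2:]:
    r=bot.landmark_of('wrist',k); print(k,[(np.round(np.array(x['xy'])*[640,480],1),round(x['score'],2)) for x in r[:2]])
    if r: L[k]=[float(v) for v in np.array(r[0]['xy'])*[640,480]]
json.dump(L,open(f'{n}.json','w'))
E
python3 look.py w1 knob hub header
```

```text
t: 3.45
eef_pos: [0.4477, -0.0359, 0.2474]
tool_rot: [0.0, -0.137, 0.991, 0.0]
contact_force: [-0.9, -0.0, 0.6]
gripper_width: 1.0
t 3.5 q [-0.566  0.07   0.541  2.079 -0.043  1.002  1.842] [ 0.4477 -0.0359  0.2474] F [-0.9  0.1 -0.5] w 1.001
[[-0.962 -0.272  0.     0.448]
 [-0.272  0.962  0.    -0.036]
 [-0.     0.    -1.     0.247]
 [ 0.     0.     0.     1.   ]]
knob [(array([326. , 256.4]), 0.83)]
hub [(array([319.4, 411.8]), 0.55)]
header []
```

View pics/w1.png

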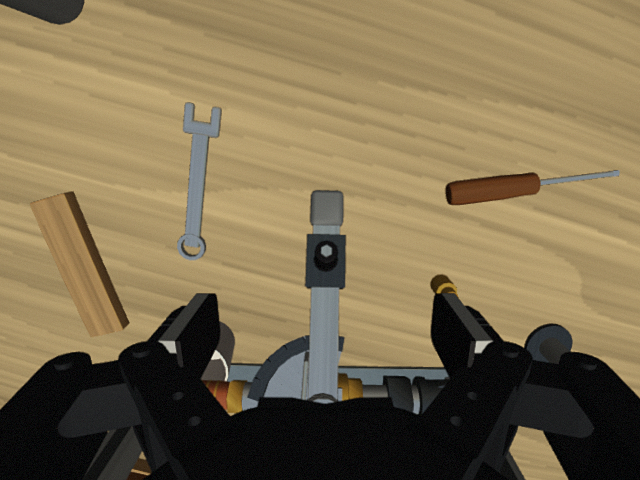

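The wrist view shows the lever straight ahead of the tool, with the slide and knob at (326,256) and the lever's line at column ~325, so the yaw is right. I'll tilt 15° and look again from there.

```bash
python3 -m jog '[[[0,0,0],[0,-7.5,0],-1],[[0,0,0],[0,-7.5,0],-1],[[0,0,0],[0,0,0],-1]]'
python3 look.py w2 knob hub station
cat > fit2.py <<'E'
import sys,json
from fit import *
views=sys.argv[1:]
Ts={v:np.load(v+'.npz')['T'] for v in views}; LL={v:json.load(open(v+'.json')) for v in views}
def f2(p):
    r=list(f(p))
    for v in views:
        for k,uv in LL[v].items():
            if k in S: r+=list(proj('wrist',st(p,S[k]),Ts[v])-np.array(uv))
    return np.array(r)
r=least_squares(f2,[.617,.01,.27],loss='soft_l1',f_scale=1.); print(r.x.round(4),np.degrees(r.x[2]));print(f2(r.x).reshape(-1,2).round(1).tolist())
rs=[ray('top',obs['top']['knob'])]+[ray('wrist',LL[v]['knob'],Ts[v]) for v in views]
print('knob tri',tri(rs)); print('knob model',st(r.x,S['knob']))
for v in views:
    z=np.load(v+'.npz');d=z['d'];i,W=cam('wrist',z['T'])
    u0,v0=map(int,LL[v]['knob'])
    pts=[]
    for vv in range(v0-45,v0+46,3):
        for uu in range(u0-24,u0+25,3):
            if d[vv,uu]>0:
                o,dr=ray('wrist',(uu,vv),z['T']); pts.append(np.r_[o+dr*d[vv,uu],uu,vv])
    pts=np.array(pts); np.save(v+'_pts.npy',pts)
    # into lever frame: relative to hub model
    hub=st(r.x,S['hub']); c,s=np.cos(r.x[2]),np.sin(r.x[2])
    Rs=np.array([[c,-s,0],[s,c,0],[0,0,1]])
    A=Rs@np.array([[-.866,0,-.5],[0,-1,0],[-.5,0,.866]]).T  # cols: out along lever, right, stem
    q=(pts[:,:3]-hub)@A*1000
    for lo,hi,nm in((38,46,'knobtop'),(3,9,'plate')):
        m=(q[:,2]>lo)&(q[:,2]<hi); print(v,nm,m.sum(),q[m].mean(0).round(1) if m.sum() else '', q[m].min(0).round(0) if m.sum() else '',q[m].max(0).round(0) if m.sum() else '')
E
python3 fit2.py w1 w2
```

```text
t: 4.03
eef_pos: [0.4456, -0.0363, 0.2468]
tool_rot: [0.129, -0.136, 0.982, 0.019]
contact_force: [-0.2, 0.4, 0.2]
gripper_width: 1.004
t 4.075 q [-0.565 -0.097  0.533  2.241 -0.023  0.731  1.834] [ 0.447  -0.0359  0.2475] F [0.  0.6 0. ] w 1.003
[[-0.93  -0.271  0.248  0.446]
 [-0.262  0.962  0.072 -0.036]
 [-0.258  0.002 -0.966  0.247]
 [ 0.     0.     0.     1.   ]]
knob [(array([322.7, 214.7]), 0.59)]
hub []
station [(array([320. , 277.8]), 0.9)]
[0.6176 0.0097 0.2755] 15.78755969895865
[[ 0.1  1.9]
 [-1.2  1.8]
 [ 1.7  1.9]
 [ 1.4 -1.4]
 [-3.2  0.5]
 [-1.6  0.1]
 [ 0.8  0.1]
 [ 2.1  1.9]]
[0.6206 0.0077 0.2476] 14.185241559529798
[[-0.8, 2.6], [-0.6, 2.5], [2.1, 2.9], [2.5, -1.6], [-1.9, 0.6], [-1.2, -1.0], [1.5, -1.0], [1.2, 1.2], [-2.0, -2.5], [0.4, 1.2], [0.7, -0.7], [0.5, 1.4]]
knob tri (array([ 0.47605637, -0.02780112,  0.10863031]), [np.float64(0.0006094341785048319), np.float64(0.0008481863992829128), np.float64(0.0014161868466382004)])
knob model [ 0.47201478 -0.02980983  0.116     ]
w1 knobtop 42 [122.6  -1.   43.6] [115.  -8.  39.] [132.   8.  46.]
w1 plate 295 [126.5  -1.2   6.8] [ 89. -18.   3.] [168.  16.   9.]
w2 knobtop 40 [123.5  -0.6  44.2] [115.  -8.  41.] [131.   8.  46.]
w2 plate 287 [124.5  -0.6   7. ] [ 88. -17.   3.] [164.  16.   9.]
```

View pics/w2.png

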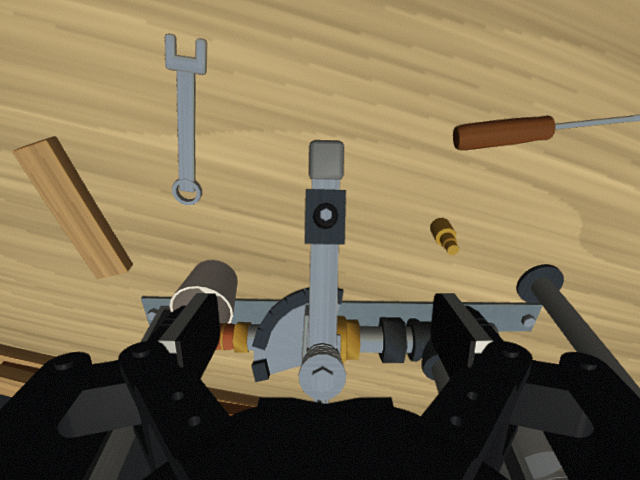

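Run:
```python
from h import *
def cloud(c,d,T=None,box=None):
    i,W=cam(c,T)
    K=np.array([[i['fx'],0,i['cx']],[0,i['fy'],i['cy']],[0,0,1]])
    vv,uu=np.mgrid[0:480,0:640]; uv=np.stack([uu,vv],-1).reshape(-1,1,2).astype(float)
    p=cv2.undistortPointsIter(uv,K,np.array([i['k1'],0,0,0.]),None,None,(3,60,1e-10))[:,0]
    z=d.reshape(-1); P=np.stack([p[:,0]*z,-p[:,1]*z,-z],1)@W[:3,:3].T+W[:3,3]
    P[z==0]=np.nan; return P.reshape(480,640,3)
im,d=bot.read_camera('top')
P=cloud('top',d)
np.save('topP.npy',P)
# header: top crest z ~.3135
m=(P[...,2]>.305)&(P[...,2]<.322)&(P[...,0]>.5)&(P[...,0]<.72)&(P[...,1]>-.28)&(P[...,1]<.32)
q=P[m]; c=np.cos(.26);s=np.sin(.26)
# restrict to bare pipe between y=-95..95 station
ys=(q[:,0]-.62)*-s+(q[:,1]-.01)*c
k=(ys>-90)&(ys<85); q=q[k]; print(len(q))
a=np.polyfit(q[:,1],q[:,0],1); print('header line: x at y=0',a[1],'yaw',-np.degrees(np.arctan(a[0])), 'resid',np.std(q[:,0]-np.polyval(a,q[:,1])), 'z max',np.percentile(q[:,2],95))
for n in('w1','w2'):
    z=np.load(n+'.npz'); Q=cloud('wrist',z['d'],z['T']); np.save(n+'P.npy',Q)
    hub=np.array([.59,0.0,.156])
    for yaw in (15.,):
        c,s=np.cos(np.radians(yaw)),np.sin(np.radians(yaw)); Rs=np.array([[c,-s,0],[s,c,0],[0,0,1]])
        A=Rs@np.array([[-.866,0,-.5],[0,-1,0],[-.5,0,.866]]).T
        L=(Q-hub)@A*1000
        im=z['im'].astype(int)
        msk=(np.abs(L[...,2]-2.5)<9)&(np.abs(L[...,1])<35)&(L[...,0]>55)&(L[...,0]<205)
        l=L[msk]
        # centreline: per 10mm bin min/max
        for a0 in range(60,200,15):
            b=l[(l[:,0]>a0)&(l[:,0]<a0+15)]
            if len(b)>10: print(n,a0,len(b),np.percentile(b[:,1],[2,98]).round(1),b[:,1].mean().round(2),np.median(b[:,2]).round(1))
    # nut top
    v,u=375,323
    print('nut',n,Q[v,u])
```

```text
3210
header line: x at y=0 0.6168956792566804 yaw 14.46544165145956 resid 0.012506213279905223 z max 0.3210066876332067
w1 60 542 [-13.3   9.3] -2.22 4.5
w1 75 503 [-13.3   8.6] -2.42 4.6
w1 90 597 [-17.3  12.3] -2.26 4.9
w1 105 617 [-18.9  14. ] -2.51 8.0
w1 120 286 [-19.   13.7] -2.13 8.1
w1 135 484 [-18.9  13.8] -2.38 7.8
w1 150 545 [-16.4  10.9] -2.89 6.8
w1 165 526 [-17.4  11.2] -3.11 8.2
w1 180 240 [-16.7  10.8] -2.84 7.9
nut w1 [ 0.56175699 -0.00530742  0.14509575]
w2 60 526 [-13.9   9.9] -1.74 4.9
w2 75 484 [-13.8   9.1] -2.18 4.9
w2 90 558 [-17.6  12.3] -2.52 5.5
w2 105 624 [-19.1  14.2] -2.43 8.5
w2 120 336 [-19.1  13.6] -2.14 8.4
w2 135 660 [-18.9  13.6] -2.71 8.3
w2 150 600 [-16.2  10.6] -2.95 7.2
w2 165 626 [-17.9  10.8] -3.57 8.7
w2 180 327 [-16.9  10.1] -3.44 8.4
nut w2 [ 0.56295456 -0.00461614  0.19300072]
```

Yaw is 14.5° by both the lever and header lines, and the knob is near (0.473, -0.029, 0.117). I'll approach most of the way and re-check.

```bash
python3 -m jog '[[[2,0,25],[0,0,0],-1],[[2,0,25],[0,0,0],-1],[[2,0,25],[0,0,0],-1],[[2,0,15],[0,0,0],-1],[[0,0,0],[0,0,0],-1]]'
python3 look.py w3 knob
python3 - <<'E'
from h import *
T=np.load('w3.npz')['T'];k=np.array([.473,-.029,.117])
print('proj',proj('wrist',k,T)); st=np.array([-.4841,-.1252,.866])
print('top',proj('wrist',k+.016*st,T))
print('knob in tool mm',((np.linalg.inv(T)@np.append(k,1))[:3]*1000).round(1))
E
```

```text
t: 4.9
eef_pos: [0.4626, -0.0316, 0.1572]
tool_rot: [0.128, -0.137, 0.982, 0.017]
contact_force: [0.5, 0.8, -0.5]
gripper_width: 1.0
t 4.95 q [-0.544  0.118  0.57   2.318 -0.293  0.492  2.105] [ 0.463  -0.0317  0.158 ] F [-0.3 -0.1 -0.7] w 1.001
[[-0.93  -0.273  0.246  0.463]
 [-0.265  0.962  0.069 -0.032]
 [-0.255 -0.001 -0.967  0.157]
 [ 0.     0.     0.     1.   ]]
knob [(array([324.6, 262.3]), 0.57)]
proj [324.39071515 263.37614449]
top [324.72228094 266.11033722]
knob in tool mm [-0.1 -0.3 41.6]
```

View pics/w3.png

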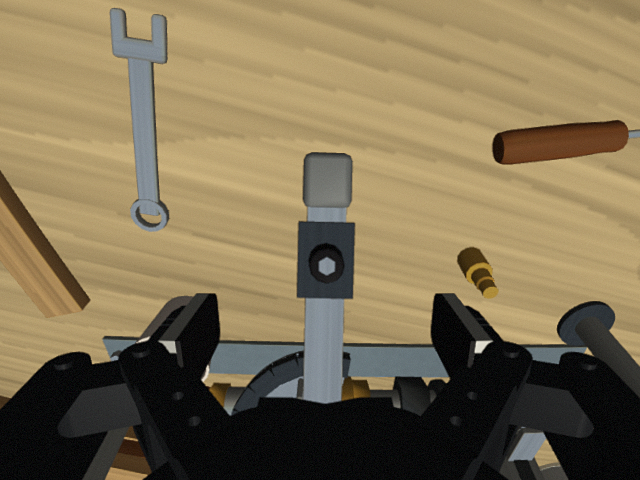

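```bash
python3 -m jog '[[[1,0,18],[0,0,0],-1],[[0.5,0,18],[0,0,0],-1],[[0,0,18],[0,0,0],-1],[[0,0,0],[0,0,0],-1]]'
python3 look.py w4 knob
python3 - <<'E'
from h import *
T=tool();k=np.array([.473,-.029,.117]);print('knob in tool mm',((np.linalg.inv(T)@np.append(k,1))[:3]*1000).round(1))
E
```

```text
t: 5.5
eef_pos: [0.4749, -0.0281, 0.1057]
tool_rot: [0.129, -0.137, 0.982, 0.018]
contact_force: [-0.1, -0.7, -0.3]
gripper_width: 0.997
t 5.55 q [-0.429  0.254  0.46   2.334 -0.527  0.372  2.324] [ 0.475  -0.0283  0.1062] F [-0.1 -0.1  0.7] w 0.997
[[-0.929 -0.273  0.248  0.475]
 [-0.264  0.962  0.071 -0.028]
 [-0.258  0.    -0.966  0.106]
 [ 0.     0.     0.     1.   ]]
knob [(array([323.3, 311.2]), 0.81)]
knob in tool mm [ -0.5  -0.  -10.7]
```

View pics/w4.png

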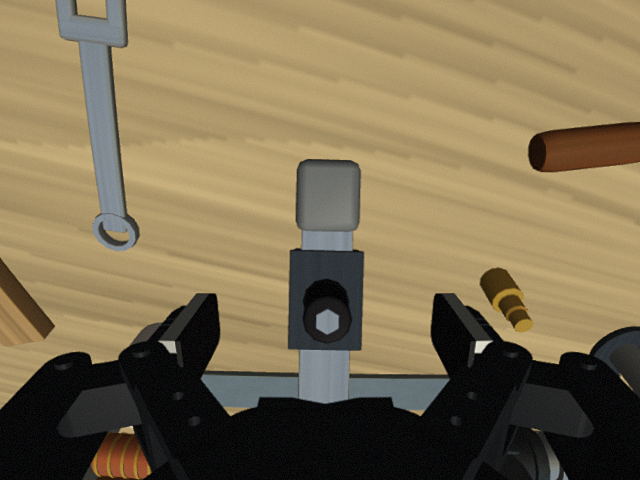

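Knob is between the pads, about 8 mm below the grasp point. I'll descend 2 mm and close.

```bash
python3 -m jog '[[[0,0,2],[0,0,0],-1],[[0,0,0],[0,0,0],1],[[0,0,0],[0,0,0],1],[[0,0,0],[0,0,0],1],[[0,0,0],[0,0,0],1],[[0,0,0],[0,0,0],1]]' 60
python3 look.py w5 knob
python3 - <<'E'
from h import *
T=tool();k=np.array([.473,-.029,.117]);print('knob in tool mm',((np.linalg.inv(T)@np.append(k,1))[:3]*1000).round(1))
E
```

```text
t: 6.35
eef_pos: [0.475, -0.0278, 0.104]
tool_rot: [0.129, -0.137, 0.982, 0.018]
contact_force: [-3.3, 0.0, 5.3]
gripper_width: 0.19
t 6.4 q [-0.423  0.259  0.454  2.335 -0.537  0.367  2.333] [ 0.475  -0.0279  0.104 ] F [-2.1  0.5  5.2] w 0.196
[[-0.929 -0.273  0.249  0.475]
 [-0.264  0.962  0.071 -0.028]
 [-0.259  0.001 -0.966  0.104]
 [ 0.     0.     0.     1.   ]]
knob [(array([325.3, 310.7]), 0.64)]
knob in tool mm [ -1.2  -0.5 -13.2]
```

View pics/w5.png

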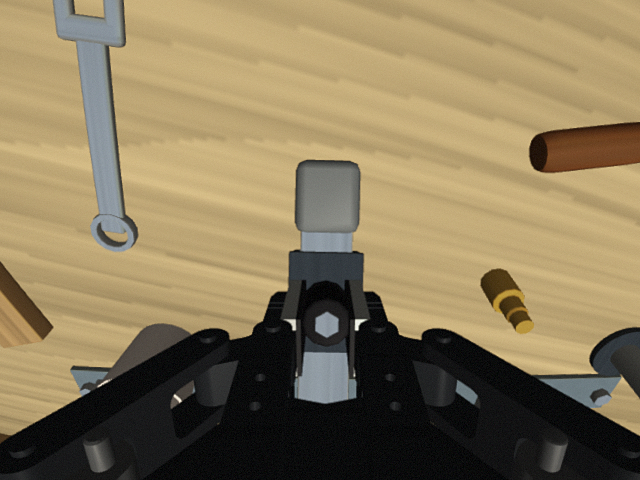

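```bash
cat > arc.py <<'E'
from h import *
import sys
# args: phi0 phi1 n tilt_total_at_end(deg) raise radius
phi0,phi1,n,tilt1,rise,r1=map(float,sys.argv[1:7]); n=int(n)
yaw=np.radians(14.5); c,s=np.cos(yaw),np.sin(yaw); Rs=np.array([[c,-s,0],[s,c,0],[0,0,1]])
out=Rs@[-.8660,0,-.5]; right=Rs@[0,-1.,0]; stem=Rs@[-.5,0,.8660]
p0=np.array([.473,-.029,.117]); hub=p0-.125*out-.026*stem
def knob(phi,r=.125): return hub+r*(np.cos(phi)*out+np.sin(phi)*right)+.026*stem
if __name__=='__main__':
    T=tool(); ph=np.radians(phi0)
    kt=(np.linalg.inv(T)@np.append(knob(ph),1))[:3]
    tilt0=np.degrees(np.arccos(-T[2,2])); print('kt',(kt*1000).round(1),'tilt',tilt0.round(1))
    R0=T[:3,:3]; prev=T
    for i in range(1,n+1):
        a=i/n; phi=np.radians(phi0+(phi1-phi0)*a); th=(tilt1-tilt0)*a
        N=np.eye(4); N[:3,:3]=R0@R.from_rotvec([0,-np.radians(th),0]).as_matrix()
        N[:3,3]=knob(phi,.125+(r1-.125)*a)+stem*rise/1000*a-N[:3,:3]@kt
        D=np.linalg.inv(prev)@N
        print((D[:3,3]*1000).round(1).tolist(),np.degrees(R.from_matrix(D[:3,:3]).as_rotvec()).round(2).tolist()); prev=N
    print('end',N[:3,3].round(4))
E
python3 arc.py 0 30 8 20 1 .125
```

```text
kt [ -1.2  -0.5 -13.2] tilt 15.0
[-0.2, -8.2, -0.2] [-0.0, -0.63, -0.0]
[-0.7, -8.2, -0.4] [-0.0, -0.63, 0.0]
[-1.2, -8.1, -0.5] [-0.0, -0.63, -0.0]
[-1.7, -8.0, -0.6] [0.0, -0.63, 0.0]
[-2.3, -7.9, -0.7] [0.0, -0.63, 0.0]
[-2.8, -7.7, -0.8] [-0.0, -0.63, 0.0]
[-3.3, -7.5, -0.8] [0.0, -0.63, 0.0]
[-3.7, -7.3, -0.9] [-0.0, -0.63, 0.0]
end [ 0.5053 -0.0845  0.1135]
```

```bash
python3 -m jog '[[[-0.2,-8.2,-0.2],[0,-0.6,0],1],[[-0.7,-8.2,-0.4],[0,-0.6,0],1],[[-1.2,-8.1,-0.5],[0,-0.6,0],1],[[-1.7,-8,-0.6],[0,-0.6,0],1],[[-2.3,-7.9,-0.7],[0,-0.6,0],1],[[-2.8,-7.7,-0.8],[0,-0.6,0],1],[[-3.3,-7.5,-0.8],[0,-0.6,0],1],[[-3.7,-7.3,-0.9],[0,-0.6,0],1],[[0,0,0],[0,0,0],1]]' 60
python3 look.py w6; python3 arc.py 30 60 8 25 0 .125
```

```text
t: 7.58
eef_pos: [0.5031, -0.0828, 0.1118]
tool_rot: [0.168, -0.137, 0.976, 0.026]
contact_force: [-2.9, 5.2, -2.3]
gripper_width: 0.191
t 7.625 q [-0.153  0.274  0.324  2.292 -0.708  0.356  2.636] [ 0.503  -0.0826  0.1118] F [-2.1  6.4 -2.4] w 0.189
[[-0.906 -0.276  0.32   0.503]
 [-0.258  0.961  0.096 -0.083]
 [-0.335  0.004 -0.942  0.112]
 [ 0.     0.     0.     1.   ]]
kt [ -3.5  -3.  -13.2] tilt 19.5
[-4.2, -7.0, -0.8] [0.0, -0.68, 0.0]
[-4.7, -6.7, -0.9] [0.0, -0.68, 0.0]
[-5.1, -6.4, -0.9] [-0.0, -0.68, 0.0]
[-5.6, -6.1, -0.9] [0.0, -0.68, -0.0]
[-5.9, -5.7, -0.8] [-0.0, -0.68, -0.0]
[-6.3, -5.3, -0.8] [0.0, -0.68, -0.0]
[-6.7, -4.9, -0.8] [0.0, -0.68, 0.0]
[-7.0, -4.5, -0.7] [0.0, -0.68, 0.0]
end [ 0.554  -0.1167  0.1348]
```

View pics/w6.png

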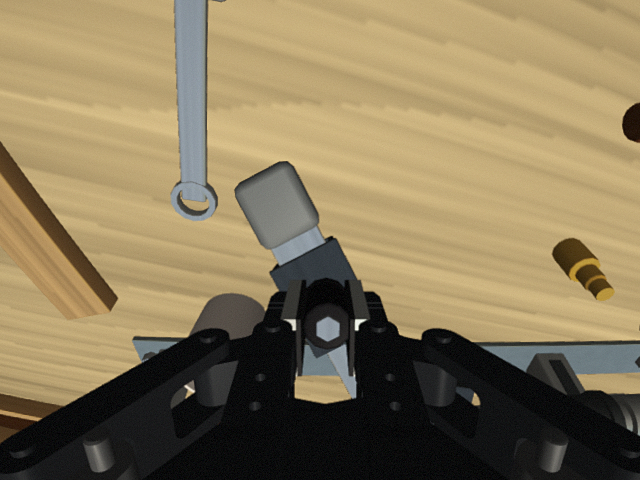

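Lever has swung about 28° with the lock still out. Joint 7 is heading for its limit, so I'll yaw the tool about the knob (which turns freely) for the rest of the swing.

```bash
cat > arc2.py <<'E'
import sys
a_=[float(v) for v in sys.argv[1:]]; sys.argv=[sys.argv[0],'0','0','1','0','0','0']
from arc import *
# phi0 phi1 n tilt0 tilt1 psi0 psi1 r0 r1
phi0,phi1,n,t0,t1,s0,s1,r0,r1=a_; n=int(n)
y=np.radians(15.6);C,S_=np.cos(y),np.sin(y);Ry=np.array([[C,-S_,0],[S_,C,0],[0,0,1]])
kt=np.array([-1.2,-.5,-12.2])/1000
def pose(phi,t,psi,r):
    t=np.radians(t)
    B=Ry@np.array([[-np.cos(t),0,np.sin(t)],[0,1,0],[-np.sin(t),0,-np.cos(t)]])
    N=np.eye(4);N[:3,:3]=B@R.from_rotvec([0,0,np.radians(psi)]).as_matrix()
    N[:3,3]=knob(np.radians(phi),r)-N[:3,:3]@kt; return N
prev=pose(phi0,t0,s0,r0); print('nominal',prev[:3,3].round(4),'meas',tool()[:3,3].round(4))
D=np.linalg.inv(prev)@tool(); print('meas in nominal mm',(D[:3,3]*1000).round(1),'deg',np.degrees(R.from_matrix(D[:3,:3]).as_rotvec()).round(1))
for i in range(1,n+1):
    f=i/n; N=pose(phi0+(phi1-phi0)*f,t0+(t1-t0)*f,s0+(s1-s0)*f,r0+(r1-r0)*f)
    D=np.linalg.inv(prev)@N
    print((D[:3,3]*1000).round(1).tolist(),np.degrees(R.from_matrix(D[:3,:3]).as_rotvec()).round(1).tolist());prev=N
print('end',N[:3,3].round(4))
E
python3 arc2.py 30 60 8 20 25 0 20 .125 .125
```

```text
nominal [ 0.5055 -0.0846  0.1135] meas [ 0.503  -0.0826  0.1118]
meas in nominal mm [2.4 2.6 1. ] deg [-0.4  0.5 -0.3]
[-4.3, -7.0, -0.8] [-0.0, -0.6, 2.5]
[-5.0, -6.5, -0.8] [-0.0, -0.6, 2.5]
[-5.7, -5.9, -0.8] [-0.1, -0.6, 2.5]
[-6.3, -5.2, -0.8] [-0.1, -0.6, 2.5]
[-6.9, -4.5, -0.8] [-0.1, -0.6, 2.5]
[-7.3, -3.7, -0.8] [-0.1, -0.6, 2.5]
[-7.7, -2.9, -0.8] [-0.2, -0.6, 2.5]
[-8.0, -2.1, -0.7] [-0.2, -0.6, 2.5]
end [ 0.5564 -0.1183  0.1368]
```

```bash
python3 -m jog '[[[-4.3,-7,-0.8],[0,-0.6,2.5],1],[[-5,-6.5,-0.8],[0,-0.6,2.5],1],[[-5.7,-5.9,-0.8],[0,-0.6,2.5],1],[[-6.3,-5.2,-0.8],[-0.1,-0.6,2.5],1],[[-6.9,-4.5,-0.8],[-0.1,-0.6,2.5],1],[[-7.3,-3.7,-0.8],[-0.1,-0.6,2.5],1],[[-7.7,-2.9,-0.8],[-0.2,-0.6,2.5],1],[[-8,-2.1,-0.7],[-0.2,-0.6,2.5],1],[[0,0,0],[0,0,0],1]]' 70
python3 look.py w7; python3 arc2.py 60 91 8 25 30 20 40 .125 .125
```

```text
t: 8.75
eef_pos: [0.5525, -0.1172, 0.1339]
tool_rot: [0.2, 0.036, 0.977, 0.066]
contact_force: [-8.9, 0.5, -0.9]
gripper_width: 0.188
t 8.8 q [-0.084  0.305  0.347  2.207 -0.876  0.402  2.503] [ 0.5523 -0.1171  0.1338] F [-10.2  -0.1  -1. ] w 0.186
[[-0.918  0.043  0.395  0.553]
 [ 0.096  0.989  0.115 -0.117]
 [-0.386  0.143 -0.911  0.134]
 [ 0.     0.     0.     1.   ]]
nominal [ 0.5564 -0.1183  0.1368] meas [ 0.5523 -0.1171  0.1338]
meas in nominal mm [5.  0.5 1.2] deg [ 0.   0.7 -0.2]
[-8.5, -1.2, -0.7] [-0.2, -0.6, 2.5]
[-8.6, -0.3, -0.6] [-0.3, -0.6, 2.5]
[-8.6, 0.7, -0.5] [-0.3, -0.6, 2.5]
[-8.5, 1.6, -0.5] [-0.3, -0.5, 2.5]
[-8.2, 2.5, -0.4] [-0.3, -0.5, 2.5]
[-7.9, 3.4, -0.3] [-0.3, -0.5, 2.5]
[-7.5, 4.3, -0.2] [-0.4, -0.5, 2.5]
[-7.0, 5.1, -0.1] [-0.4, -0.5, 2.5]
end [ 0.616  -0.1198  0.1697]
```

View pics/w7.png

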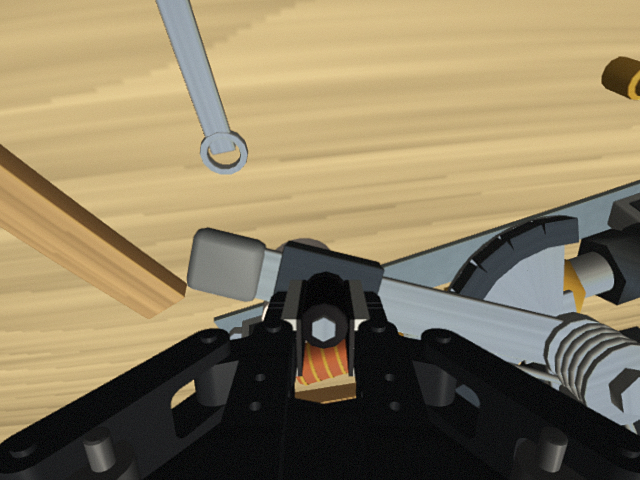

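Lever is at about 57°, knob still centred in the pads. On with the swing.

```bash
python3 -m jog '[[[-8.5,-1.2,-0.7],[-0.2,-0.6,2.5],1],[[-8.6,-0.3,-0.6],[-0.3,-0.6,2.5],1],[[-8.6,0.7,-0.5],[-0.3,-0.6,2.5],1],[[-8.5,1.6,-0.5],[-0.3,-0.5,2.5],1],[[-8.2,2.5,-0.4],[-0.3,-0.5,2.5],1],[[-7.9,3.4,-0.3],[-0.3,-0.5,2.5],1],[[-7.5,4.3,-0.2],[-0.4,-0.5,2.5],1],[[-7,5.1,-0.1],[-0.4,-0.5,2.5],1],[[0,0,0],[0,0,0],1]]' 80
python3 look.py w8; python3 arc2.py 91 95 1 30 30 40 40 .125 .125;  python3 arc2.py 95 95 4 30 30 40 40 .125 .109
python3 - <<'E'
from h import *
for c in('top','scene'):
    im,d=bot.read_camera(c)
    x=im[110:330,240:500] if c=='top' else im[200:400,220:420]
    cv2.imwrite(f'pics/{c}8.png',cv2.resize(x[:,:,::-1],None,fx=2.7,fy=2.7,interpolation=cv2.INTER_CUBIC))
E
```

```text
t: 9.93
eef_pos: [0.6125, -0.1214, 0.1667]
tool_rot: [0.224, 0.204, 0.946, 0.118]
contact_force: [-10.4, -3.9, 0.3]
gripper_width: 0.184
t 9.975 q [-0.115  0.327  0.397  2.117 -0.988  0.44   2.234] [ 0.6123 -0.1214  0.1666] F [-11.6  -4.8   0.1] w 0.185
[[-0.816  0.333  0.472  0.613]
 [ 0.439  0.889  0.131 -0.121]
 [-0.376  0.314 -0.872  0.167]
 [ 0.     0.     0.     1.   ]]
nominal [ 0.616  -0.1198  0.1697] meas [ 0.6123 -0.1214  0.1666]
meas in nominal mm [ 3.5 -3.6  0.7] deg [ 0.5  0.5 -0.1]
[-6.5, 5.8, 0.0] [0.0, -0.0, 0.0]
end [ 0.6232 -0.1175  0.1741]
nominal [ 0.6232 -0.1175  0.1741] meas [ 0.6123 -0.1214  0.1666]
meas in nominal mm [10.  -9.5  0.7] deg [ 0.5  0.5 -0.1]
[2.8, 2.9, 0.0] [0.0, -0.0, 0.0]
[2.8, 2.9, 0.0] [0.0, -0.0, 0.0]
[2.8, 2.9, 0.0] [0.0, -0.0, 0.0]
[2.8, 2.9, 0.0] [0.0, -0.0, 0.0]
end [ 0.618  -0.1024  0.1734]
```

View pics/w8.png

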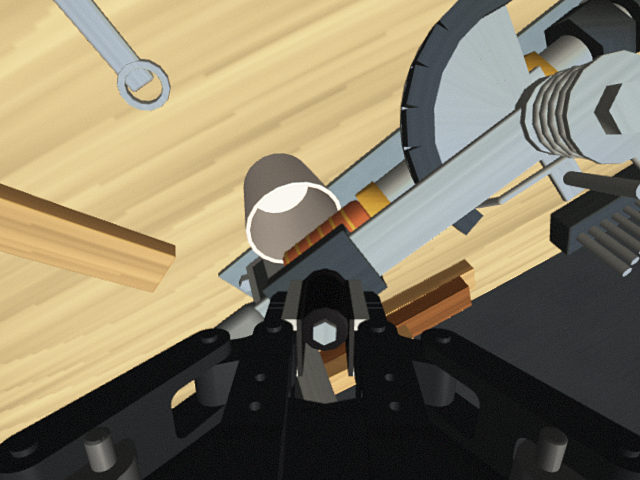

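View pics/top8.png

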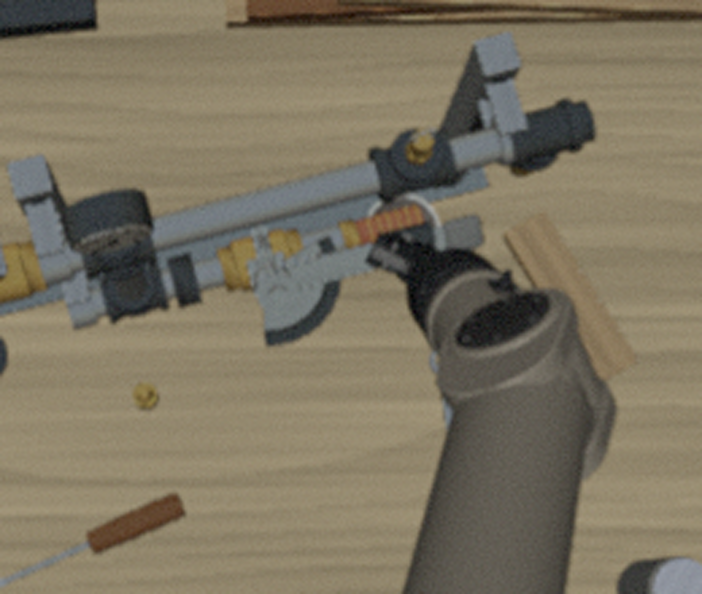

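View pics/scene8.png

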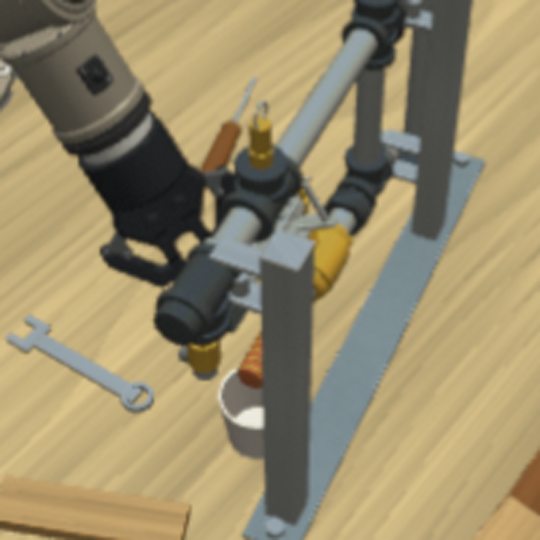

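```bash
python3 -m jog '[[[-2.8,2.5,0],[0,0,0],1],[[-2.8,2.5,0],[0,0,0],1],[[0,0,0],[0,0,0],1],[[0,0,0],[0,0,0],1]]' 90
cat > ang.py <<'E'
import sys; sys.argv=[sys.argv[0],'0','0','1','0','0','0']
from arc import *
T=tool(); k=T[:3,:3]@(np.array([-1.2,-.5,-12.2])/1000)+T[:3,3]-hub
print('phi',np.degrees(np.arctan2(k@right,k@out)).round(2),'r',round(np.hypot(k@right,k@out)*1000,1),'up',round(k@stem*1000,1))
F=bot.get_obs()['contact_force']; print('F out(tangential back)',(F@out).round(1),'F right(radial out)',(F@right).round(1),'stem',(F@stem).round(1),'q',bot.get_obs()['q'].round(2))
print('tool-frame dirs: right',(T[:3,:3].T@right).round(3),'out',(T[:3,:3].T@out).round(3))
E
python3 ang.py
```

```text
t: 10.58
eef_pos: [0.6144, -0.1208, 0.1677]
tool_rot: [0.221, 0.205, 0.946, 0.117]
contact_force: [-22.9, -7.5, 2.1]
gripper_width: 0.184
phi 89.95 r 125.5 up 25.1
F out(tangential back) 19.8 F right(radial out) 1.5 stem 13.8 q [-0.13  0.33  0.41  2.11 -0.97  0.45  2.21]
tool-frame dirs: right [-0.63  -0.776 -0.01 ] out [ 0.776 -0.63   0.018]
```

The lever is on its stop (model 89.95°, force rose to 20 N). Now slide the lock in, holding it there.

```bash
python3 -m jog '[[[1.9,2.3,-0.4],[0,0,0],1],[[1.9,2.3,-0.4],[0,0,0],1],[[1.9,2.3,-0.4],[0,0,0],1],[[1.9,2.3,-0.4],[0,0,0],1],[[1.9,2.3,-0.4],[0,0,0],1],[[1.9,2.3,0],[0,0,0],1],[[0,0,0],[0,0,0],1]]' 90
python3 ang.py; python3 look.py w9
```

```text
t: 11.45
eef_pos: [0.6103, -0.1067, 0.1682]
tool_rot: [0.222, 0.206, 0.946, 0.114]
contact_force: [-1.5, -14.2, -23.5]
gripper_width: 0.185
phi 89.85 r 110.8 up 25.8
F out(tangential back) 16.1 F right(radial out) 13.4 stem -17.8 q [-0.17  0.31  0.41  2.13 -0.96  0.42  2.17]
tool-frame dirs: right [-0.631 -0.776 -0.002] out [ 0.776 -0.631  0.019]
t 11.5 q [-0.166  0.315  0.413  2.129 -0.956  0.421  2.172] [ 0.6103 -0.1067  0.1682] F [ -2.  -14.9 -23.1] w 0.181
[[-0.816  0.34   0.468  0.61 ]
 [ 0.441  0.889  0.123 -0.107]
 [-0.374  0.307 -0.875  0.168]
 [ 0.     0.     0.     1.   ]]
```

View pics/w9.png

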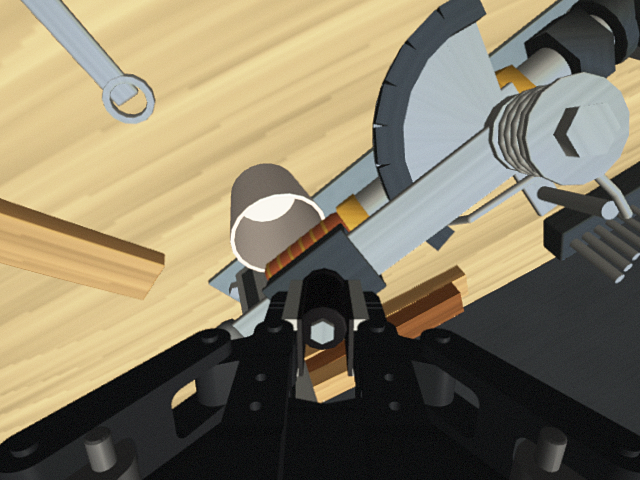

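```bash
python3 -m jog '[[[1.6,1.9,0.6],[0,0,0],1],[[1.6,1.9,0.4],[0,0,0],1],[[0,0,0],[0,0,0],1],[[0,0,0],[0,0,0],1]]' 90
python3 ang.py; python3 look.py w10
python3 - <<'E'
from arc import *
E
cat > slide.py <<'E'
import sys; names=sys.argv[1:]; sys.argv=['','0','0','1','0','0','0']
from arc import *
import cv2
# rectify lever top plane (mid-plane+6mm) into along/tangential picture, from wrist view
for n in names:
    z=np.load(n+'.npz'); im=z['im']; al=np.arange(40,200,.5); tg=np.arange(-40,40,.5)
    i,W=cam('wrist',z['T']); Wi=np.linalg.inv(W)
    A,Tg=np.meshgrid(al,tg)
    P=hub+A[...,None]/1000*right+Tg[...,None]/1000*out+.006*stem
    p=P@Wi[:3,:3].T+Wi[:3,3]; a=p[...,0]/-p[...,2]; b=-p[...,1]/-p[...,2]; k=1+i['k1']*(a*a+b*b)
    m=cv2.remap(im,(i['fx']*a*k+i['cx']).astype(np.float32),(i['fy']*b*k+i['cy']).astype(np.float32),cv2.INTER_LINEAR)
    m=cv2.resize(m,None,fx=2,fy=2)
    for g in range(40,200,10): cv2.line(m,((g-40)*4,0),((g-40)*4,8 if g%50 else 20),(255,0,0),1)
    cv2.imwrite(f'pics/slide_{n}.png',m[:,:,::-1])
E
python3 slide.py w8 w10; python3 -c "
import cv2,numpy as np
cv2.imwrite('pics/slcmp.png',np.vstack([cv2.imread('pics/slide_w8.png'),cv2.imread('pics/slide_w10.png')])[:600])"
```

```text
t: 12.0
eef_pos: [0.6103, -0.1064, 0.1682]
tool_rot: [0.225, 0.209, 0.945, 0.111]
contact_force: [-1.0, -22.8, -22.6]
gripper_width: 0.181
phi 89.85 r 110.4 up 25.8
F out(tangential back) 17.1 F right(radial out) 21.8 stem -16.3 q [-0.17  0.31  0.42  2.13 -0.96  0.41  2.17]
tool-frame dirs: right [-0.633 -0.774  0.005] out [ 0.774 -0.633  0.017]
t 12.05 q [-0.172  0.312  0.415  2.133 -0.956  0.409  2.166] [ 0.6103 -0.1064  0.1682] F [ -2.5 -22.5 -22.8] w 0.184
[[-0.812  0.345  0.471  0.61 ]
 [ 0.444  0.888  0.116 -0.106]
 [-0.378  0.304 -0.874  0.168]
 [ 0.     0.     0.     1.   ]]Traceback (most recent call last):
  File "<stdin>", line 1, in <module>
  File "arc.py", line 4, in <module>
    phi0,phi1,n,tilt1,rise,r1=map(float,sys.argv[1:7]); n=int(n)
    ^^^^^^^^^^^^^^^^^^^^^^^^^
ValueError: not enough values to unpack (expected 6, got 0)
```

View pics/slcmp.png

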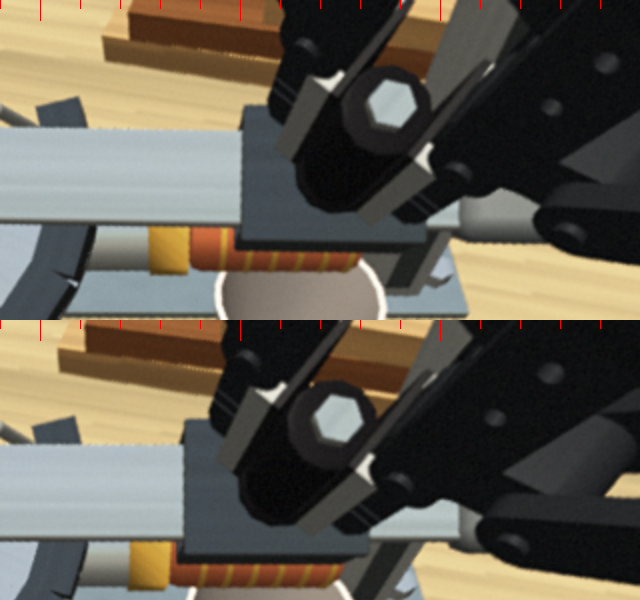

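The rectified lever view shows the slide's inner edge at 86 mm from the stem, which is what fully in should give, and the slide hit a hard stop at 22 N. I'll ease the lever back onto the lock before letting go.

```bash
python3 -m jog '[[[1,-3,0.7],[0,0,0],1],[[1,-3,0.7],[0,0,0],1],[[1,-3,0.7],[0,0,0],1],[[0,0,0],[0,0,0],1]]' 90
python3 ang.py
```

```text
t: 12.55
eef_pos: [0.6073, -0.1076, 0.1657]
tool_rot: [0.225, 0.206, 0.945, 0.116]
contact_force: [-14.6, -11.8, 4.7]
gripper_width: 0.184
phi 87.76 r 111.0 up 25.2
F out(tangential back) 12.4 F right(radial out) 7.8 stem 12.6 q [-0.15  0.31  0.39  2.14 -0.99  0.41  2.21]
tool-frame dirs: right [-0.631 -0.776 -0.004] out [ 0.776 -0.631  0.012]
```

```bash
python3 -m jog '[[[1.7,-2.1,-0.4],[0,0,0],1],[[1.7,-2.1,-0.4],[0,0,0],1],[[1.7,-2.1,-0.4],[0,0,0],1],[[0,0,0],[0,0,0],1]]' 60
python3 ang.py
```

```text
t: 13.05
eef_pos: [0.6027, -0.1086, 0.1633]
tool_rot: [0.226, 0.204, 0.945, 0.117]
contact_force: [-0.6, -8.0, -6.2]
gripper_width: 0.182
phi 85.05 r 111.2 up 25.5
F out(tangential back) 5.3 F right(radial out) 7.6 stem -4.1 q [-0.13  0.31  0.38  2.15 -1.    0.41  2.24]
tool-frame dirs: right [-0.629 -0.778 -0.005] out [ 0.777 -0.629  0.01 ]
```

```bash
python3 -m jog '[[[0.4,-4.2,0],[0,0,0],1],[[0,0,0],[0,0,0],1]]' 60
python3 ang.py
python3 -m jog '[[[0,0,0],[0,0,0],-0.2],[[0,0,0],[0,0,0],-0.2],[[0,0,0],[0,0,0],-0.2],[[0,0,0],[0,0,0],-0.2]]' 40
python3 ang.py; python3 look.py w11 knob
```

```text
t: 13.3
eef_pos: [0.6021, -0.1089, 0.1629]
tool_rot: [0.226, 0.202, 0.945, 0.119]
contact_force: [-2.4, -0.5, -3.3]
gripper_width: 0.18
phi 84.63 r 111.5 up 25.4
F out(tangential back) 3.8 F right(radial out) -0.2 stem -1.7 q [-0.12  0.31  0.37  2.15 -1.01  0.41  2.25]
tool-frame dirs: right [-0.627 -0.779 -0.01 ] out [ 0.779 -0.627  0.007]
t: 13.8
eef_pos: [0.6034, -0.1089, 0.164]
tool_rot: [0.227, 0.202, 0.945, 0.119]
contact_force: [0.1, 0.3, 0.3]
gripper_width: 0.601
phi 85.47 r 111.6 up 25.8
F out(tangential back) -0.3 F right(radial out) -0.3 stem 0.2 q [-0.12  0.31  0.37  2.15 -1.01  0.41  2.25]
tool-frame dirs: right [-0.626 -0.779 -0.009] out [ 0.779 -0.627  0.005]
t 13.85 q [-0.12   0.31   0.375  2.149 -1.014  0.409  2.252] [ 0.6033 -0.1089  0.164 ] F [ 0.1  0.1 -0. ] w 0.598
[[-0.815  0.328  0.477  0.603]
 [ 0.436  0.89   0.133 -0.109]
 [-0.381  0.317 -0.869  0.164]
 [ 0.     0.     0.     1.   ]]
knob [(array([319.2, 304.7]), 0.66)]
```

View pics/w11.png

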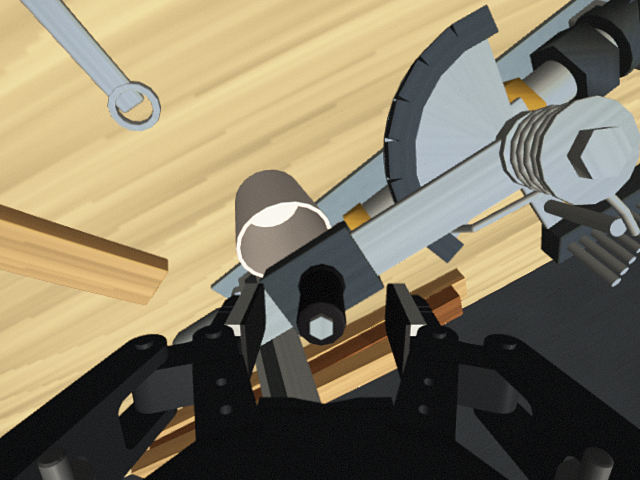

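The knob is free, and the lever stays near 84° on its lock. I'll retreat along the stem and check.

```bash
python3 -m jog '[[[0,0,-15],[0,0,0],-0.2],[[0,0,-20],[0,0,0],-0.2],[[0,0,-20],[0,0,0],-0.2],[[0,0,-20],[0,0,0],-0.2],[[0,0,-20],[0,0,0],-0.2],[[0,0,0],[0,0,0],-0.2]]'
python3 look.py w12 knob hub
python3 slide.py w12
python3 - <<'E'
import sys; sys.argv=['','0','0','1','0','0','0']
from arc import *
import json
z=np.load('w12.npz'); L=json.load(open('w12.json'))
o,d=ray('wrist',L['knob'],z['T'])
t=((hub+.026*stem-o)@stem)/(d@stem); k=o+t*d-hub
print('knob phi',np.degrees(np.arctan2(k@right,k@out)),'r',np.hypot(k@right,k@out))
print('nut px model',proj('wrist',hub+.043*stem,z['T']))
im,dd=bot.read_camera('top'); cv2.imwrite('pics/top12.png',cv2.resize(im[110:330,190:500][:,:,::-1],None,fx=2.5,fy=2.5,interpolation=cv2.INTER_CUBIC))
E
```

```text
t: 14.65
eef_pos: [0.5582, -0.122, 0.2477]
tool_rot: [0.228, 0.202, 0.945, 0.119]
contact_force: [-0.4, 0.2, -0.1]
gripper_width: 0.602
t 14.7 q [-0.254  0.106  0.544  2.16  -0.663  0.529  1.943] [ 0.5581 -0.1215  0.2468] F [-0.3  0.4 -0.5] w 0.601
[[-0.814  0.328  0.48   0.558]
 [ 0.437  0.89   0.133 -0.122]
 [-0.383  0.318 -0.867  0.248]
 [ 0.     0.     0.     1.   ]]
knob [(array([323.7, 236.7]), 0.94)]
hub [(array([455.4, 142.6]), 0.94)]
knob phi 84.16700611796585 r 0.10903385594398173
nut px model [482.31085029 145.01287309]
```

View pics/w12.png

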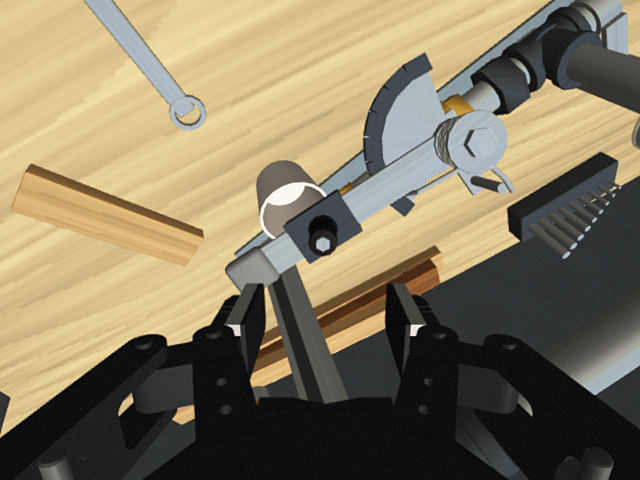

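View pics/slide_w12.png

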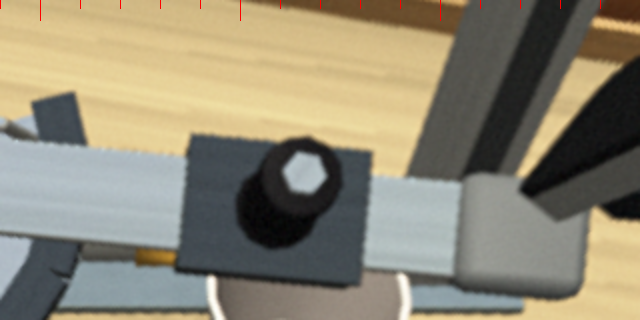

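View pics/top12.png

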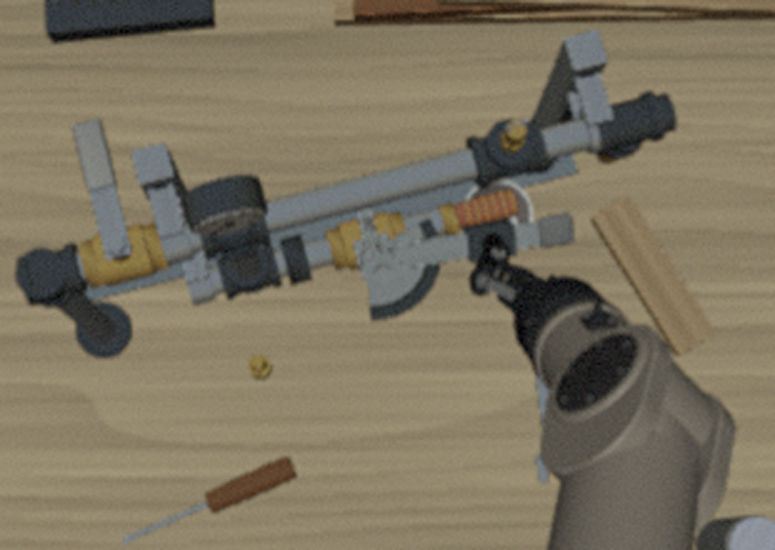

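The knob measures 109.0 mm from the stem with the lever at 84.2° (1.469 rad). That is the locked state, and the gripper is clear. Handing in.

Run:
```python
from h import *
print(bot.get_obs()['contact_force'].round(1)); print(bot.hand_in())
```

```text
[-0.4  0.3 -0.4]
the job is handed in; nothing more can be done
None
```

The blow-down valve is open and locked, and I've handed the job in at about 15 s of the 35 s allowed. I gripped the lock's knob, swung the lever to its stop and slid the lock in while holding it there. Then I eased the lever back onto the lock, let go and backed the gripper off along the stem.

**Last checks:**
- **Lever:** the wrist camera put it at 84.2° (1.469 rad), matching the expected resting angle of about 1.47. It has stayed there since I let go.
- **Lock:** the knob is 109.0 mm from the stem, which is fully in. While sliding, it met a hard stop at about 22 N.
- **Other things:** the supply lever, cup, fitting, wrench, offcut and screwdriver look undisturbed in the last views. I did not look closely at the tape and the can again. The gripper was clear, with contact force about zero.

**Disagreements:**
- **Lock travel:** I measured only about 15 mm instead of 16 while sliding. The first picture put the slide about 1.5 mm in already, so it probably crept in slightly during the swing.
- **Station yaw:** the first fit gave 15.8°. I used 14.5° from the lever and header lines, and that fitted the rest of the job.

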